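# Make up the electromagnet kit and the lamp kit

### The arm

A 7-joint arm with a two-finger parallel gripper is mounted at the origin on a cart in front of the work surface, level with it; the furniture and walls round the work are solid. World frame = base frame: x ahead of the robot, y to its left, z up, the work surface at z = 0. Lengths are in m, angles in rad, forces in N, time in s.
With the tool pointing down it reaches from about 0.425 to 0.875 m from the base axis. Payload 4.7 kg.
Tool frame: the origin (TCP) lies at the very end of the fingers, on their centre line; the grasp point (between the pads) lies 19 mm behind it; z points along the fingers, y is the line along which they close (so a half turn about z gives the same grasp; the last joint's range is limited). The gripper opens to 87 mm and grips with 3 to 60 N. Pads are 19 mm wide; open, the fingers measure 117 mm over their backs; the gripper's body (75 mm by 190 mm) begins 51 mm behind the grasp point.
Start: joints at [0.014, 0.321, -0.07, 1.45, 0.023, 1.371, -0.057], TCP at [0.65, -0, 0.223] pointing down, gripper open.
Joint ranges: [-2.86, 2.86], [-0.3, 2.09], [-1.38, 1.24], [0.06, 2.45], [-1.56, 4.7], [0.09, 2.05], [-2.69, 2.69]. Speed limits (rad/s): [2.57, 2.57, 3.14, 3.14, 3.14, 3.14, 3.14].

### API

Orientations are given as a rotation vector (axis times angle).
In Python, from bench import ctrl gives the robot as it stands.
- The arm moves only by the tool jog_arm, never from a script. Its argument "commands" is a list of rows, each a list of 7 numbers: the opening, from 0 (shut) to 1 (fully open), then the shift along the world's x, y, z scaled (see below), then the turn, a rotation vector about the world's x, y, z scaled (see below). A call has exactly 5 rows; each row is the pose to reach, as a shift and turn from the pose commanded when the call began; what a row does not reach only later rows make up. The controller multiplies each number of a shift by 0.5 m and each number of a turn by 30 degrees. A row lasts 1/12 s, in which the tool goes at most 41.7 mm and 7.16 degrees, less where a joint would pass 70% of its speed; a pose out of reach is approached as far as the arm can. A call with a number of a shift or a turn outside -1 to 1 is refused whole. A call with a gripper value outside its range is refused whole. The fingers move at their own pace and stop on an object; "grip_force" is the grip in N (left out, the last holds). Time passes only in rows, so rows that repeat a pose let the fingers close, or fill a call up. It gives the time, the measured TCP pose, the force, the opening and the grip force at its end, in the units of the state.
- ctrl.get_state(): the state, without advancing time (a new reading comes with each control period).
- ctrl.get_image(name): name is "scene" or "side" or "wrist"; returns a dict with "frame" (480x640x3 uint8, red, green, blue), "vfov" (degrees; the focal length in pixels is half the picture's height over the tangent of half this angle, whatever the lens; pixels are square), "cx", "cy" (the principal point, pixels), "camera_from_world" (4x4, takes a point from world to camera coordinates); the wrist camera has in their place "mount" (4x4, takes a point from camera to tool coordinates, whose origin is the TCP and whose axes are the flange's). Camera axes: x right, y down, z forward; pixel columns grow to the right and rows downward; lengths in m; the calibration is good to about 2 mm. A picture is of the moment at which its call begins: read the wrist's pose just before it. There is no depth.
- ctrl.close_job(): hands the job in; it is judged then, once.
The state is a dict: "time": time; "joint_positions": joint angles; "qd": joint speeds; "joint_torque": joint torques, N m; "position": TCP position; "tool_rot": TCP orientation; "ft_force": force on the tool from outside, world axes, zero at the start; "torque": the same for the moment, N m; "grip_width": opening from 0.0 (shut) to 1.0 (fully open); "grip_force": force on a finger pad.
Only numpy, scipy, OpenCV 4.12 (cv2) and the standard library are available. Lean on these libraries where they do the work, as an engineer would, in place of code of your own. Each camera call takes 0.05 s, during which the arm holds its last target. There are 200 camera calls.

### The job

Make up two experiment kits from the row of stock in front of the two wooden boards. The long wooden board with three pockets is the electromagnet kit and gets the coil, the iron core and one round cell; the short board with two pockets is the lamp kit and gets the block with the lamp and the other cell. Set each thing down in the pocket cut to its size, flat on the pocket's floor and the same way up as it stood, and leave the plain plug block, the jar and the bar magnet where they are.

Things in the scene. Friction and masses are not known exactly. Their poses are not given: they have to be found in the camera images.
- magnet_board: Long kit board: light wood, three grey-lined pockets, 98 (x) x 270 (y) x 13 mm, fixed to the bench, place and yaw vary. Origin: centre of underside; y along its length, z up. Pockets 8 mm deep (floor at z = 5 mm, board top 13 mm), all at x = 0: 80 x 80 mm for the coil at y = +86 mm; 40 (x) by 100 (y) mm for the iron core at y = -14 mm; 52 x 52 mm for a cell at y = -100 mm.
- lamp_board: Short kit board: light wood, two grey-lined pockets, 70 (x) x 156 (y) x 13 mm, fixed to the bench, place and yaw vary. Origin: centre of underside; y along its length, z up. Pockets 8 mm deep (floor at z = 5 mm, board top 13 mm), both at x = 0: 48 (x) by 76 (y) mm for the lamp block at y = +31 mm; 52 x 52 mm for a cell at y = -43 mm.
- coil_c (a point): Centre, 31 mm above the underside, of the copper-coloured coil with two black end plates, 62 x 62 x 62 mm, 0.2 to 0.45 kg; z up. The end plates, 4 mm thick, face along y, 54 mm apart; the winding between them is 48 mm wide along x and 6 to 56 mm high: grip it across x, fingers between the end plates. The open bore runs along y, so do not grip along y.
- core_c (a point): Centre of the dark grey iron core, a plain bar lying flat, 20 mm wide along x, 80 mm long along y, 20 mm high, about 0.4 kg; this point is 10 mm above its underside. Its z axis points up. Either way round will do.
- cell_a_c (a point): Centre of a round cell (black with an orange band), standing upright in the stock row, 33 mm diameter, 60 mm high, about 0.13 kg; this point is 30 mm above its underside. Its z axis points up. It serves as well as the other cell.
- cell_b_c (a point): Centre of a round cell (blue with a white band), standing upright in the stock row, 33 mm diameter, 60 mm high, about 0.13 kg; this point is 30 mm above its underside. Its z axis points up. It serves as well as the other cell.
- lamp_c (a point): Lamp block: a white plug-in block with a small lamp standing on its middle. Block 28 mm wide along x, 56 mm long along y, 18 mm high; the lamp, 15 mm diameter, rises to 44 mm above the underside; about 35 g. This point is on the lamp's axis, 22 mm above the underside. Its z axis points up. Grip the block across x (28 mm). Either way round will do.
- plain_block_c (a point): Bystander in the stock: a white plug-in block without a lamp, 28 mm (x) by 56 mm (y), 20 mm high; this point is its centre, 10 mm above its underside. Belongs to no kit; leave it where it is.
- jar_c (a point): Bystander: round jar with a dark screw lid, 54 mm diameter, 63 mm high, standing to the left of the stock; this point is its centre. Leave it where it is.
- magnet_c (a point): Bystander: bar magnet, red and blue halves, 15 x 100 x 10 mm, lying to the right of the stock; this point is its centre. Leave it where it is.
There are look-alikes about, which are no part of the job. Of the things that look like the part that bears lamp_c, take the one that is farthest to the robot's right at the start. Of the things that look like the part that bears coil_c, the smaller one is meant.

How it is judged:
By the outcome, as a careful person would: the job done as asked, in the order asked, and still so for the second after the job is handed in, with the robot touching nothing.
It also fails if it takes over 109 s, if anything falls off the work surface, if the arm or the gripper's body presses on something with over 40 N, if the wrist force passes 120 N, or if a joint passes its speed limit or range.

## Working session

There is one attempt and no reset: what is moved stays moved. The work goes in short steps, Python scripts to look and compute and a tool call to move; the robot and the scene stay as the last step left them, time stands still between calls to the robot, and variables do not carry over. Pictures are saved under pics/ and viewed, at most 14 in all, crops included, and the job is handed in when it is done.

Besides the shell and the picture viewer there is one more tool, called after ">>>" as name(argument=value, ...), one argument or row to a line, values as JSON. jog_arm: Moves the arm, as the interface text tells. Shifts and turns lie within -1 to 1; 1 stands for 0.5 m of shift or 30 degrees of turn. Its arguments: {"type":"object","properties":{"commands":{"type":"array","items":{"type":"array","items":{"type":"number","minimum":-1,"maximum":1}}},"grip_force":{"type":"number"}},"required":["commands"]}

```bash
ls; mkdir -p pics; cat > h.py <<'E'
import numpy as np,cv2,pickle
from scipy.spatial.transform import Rotation as R
from bench import ctrl
def grab(name,tag):
    s=ctrl.get_state(); d=ctrl.get_image(name); d['state']=s
    pickle.dump(d,open(f'pics/{tag}.pkl','wb')); cv2.imwrite(f'pics/{tag}.png',d['frame'][:,:,::-1]); return d
def load(tag): return pickle.load(open(f'pics/{tag}.pkl','rb'))
def cam(d):
    f=240/np.tan(np.radians(d['vfov'])/2)
    if 'mount' in d:
        T=np.eye(4);T[:3,:3]=R.from_rotvec(d['state']['tool_rot']).as_matrix();T[:3,3]=d['state']['position']
        W=T@d['mount']
    else: W=np.linalg.inv(d['camera_from_world'])
    return f,W
def ray(d,uv,z):
    f,W=cam(d); uv=np.atleast_2d(np.array(uv,float))
    v=np.c_[(uv[:,0]-d['cx'])/f,(uv[:,1]-d['cy'])/f,np.ones(len(uv))]@W[:3,:3].T
    o=W[:3,3]; return o+v*((z-o[2])/v[:,2])[:,None]
def proj(d,P):
    f,W=cam(d); p=(np.atleast_2d(P)-W[:3,3])@W[:3,:3]
    return np.c_[p[:,0]/p[:,2]*f+d['cx'],p[:,1]/p[:,2]*f+d['cy']]
E
python3 - <<'E'
from h import *
for n in ['scene','side','wrist']:
    d=grab(n,n+'0'); print(n,d['vfov'],cam(d)[1].round(3).tolist(), [k for k in d])
print(ctrl.get_state())
E
```

```text
pics
scene 47.77298508286917 [[0.705, -0.499, 0.504, -0.26], [-0.709, -0.485, 0.512, -0.791], [-0.011, -0.719, -0.695, 1.079], [0.0, 0.0, 0.0, 1.0]] ['frame', 'vfov', 'cx', 'cy', 'camera_from_world', 'state']
side 51.38378226453753 [[-0.852, -0.333, 0.404, -0.037], [-0.523, 0.569, -0.635, 0.779], [-0.019, -0.752, -0.659, 0.921], [0.0, 0.0, 0.0, 1.0]] ['frame', 'vfov', 'cx', 'cy', 'camera_from_world', 'state']
wrist 68.04487261070419 [[1.0, 0.001, -0.002, 0.65], [-0.0, -0.964, -0.265, 0.073], [-0.002, 0.265, -0.964, 0.384], [0.0, 0.0, 0.0, 1.0]] ['frame', 'vfov', 'cx', 'cy', 'mount', 'state']
{'time': 0.15, 'joint_positions': array([ 0.0141348 ,  0.32168661, -0.0700894 ,  1.45140581,  0.02259182,
        1.37083268, -0.05692724]), 'qd': array([-0.00025954, -0.00221751, -0.00090278, -0.001198  ,  0.00065669,
        0.00016725,  0.0004186 ]), 'joint_torque': array([ 2.16972071e-04, -4.91794288e+01, -4.04079035e-01, -3.12878716e+01,
       -6.39387709e-02,  4.04033612e-02,  9.90178205e-05]), 'position': array([ 6.49562451e-01, -6.40293178e-05,  2.21685264e-01]), 'tool_rot': array([-2.22074716e+00, -2.22067024e+00,  1.80170942e-03]), 'ft_force': array([ 0.57874384, -0.18134954, -0.19422124]), 'torque': array([-0.02171508, -0.01670205, -0.01613415]), 'grip_force': 0.0, 'grip_width': 1.0011353679706334}
```

View pics/scene0.png

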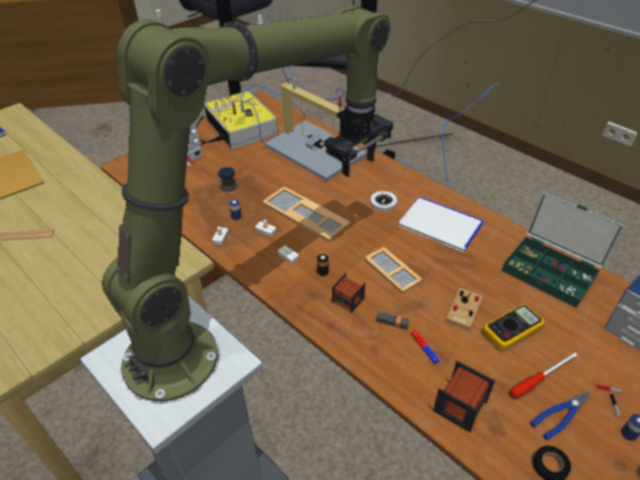

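View pics/wrist0.png

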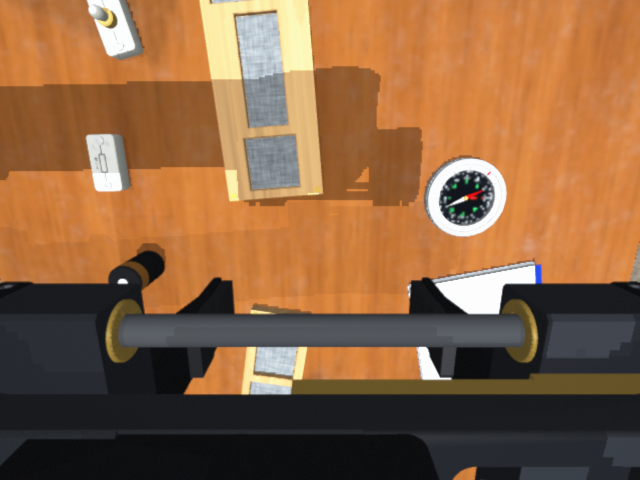

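The scene shows these candidates:
- **Lamp blocks:** (220,235) and (265,227).
- **Plain block:** (288,253).
- **Coils:** small at (348,292), large at (465,395).
- **Cells:** blue at (235,209), black at (322,264), and a far blue one at (632,428).
- **Core:** bar at (393,320).
- **Magnet and jar:** magnet at (425,345), jar at (228,180).
- **Boards:** long at (307,212), short at (393,268).

The lamp farther along −y and the smaller coil are the ones meant. I'll check with a close crop.

```bash
python3 - <<'E'
from h import *
d=load('scene0')
c=d['frame'][160:380,190:480,::-1]; cv2.imwrite('pics/crop1.png',cv2.resize(c,(784,594),interpolation=cv2.INTER_CUBIC))
px=[(220,238),(265,229),(288,254),(348,300),(465,405),(236,216),(322,270),(393,320),(425,346),(228,188)]
print(ray(d,px,0.01).round(3))
E
```

```text
[[ 0.337  0.248  0.01 ]
 [ 0.454  0.183  0.01 ]
 [ 0.431  0.057  0.01 ]
 [ 0.424 -0.18   0.01 ]
 [ 0.383 -0.567  0.01 ]
 [ 0.432  0.292  0.01 ]
 [ 0.453 -0.056  0.01 ]
 [ 0.455 -0.305  0.01 ]
 [ 0.447 -0.41   0.01 ]
 [ 0.501  0.42   0.01 ]]
```

View pics/crop1.png

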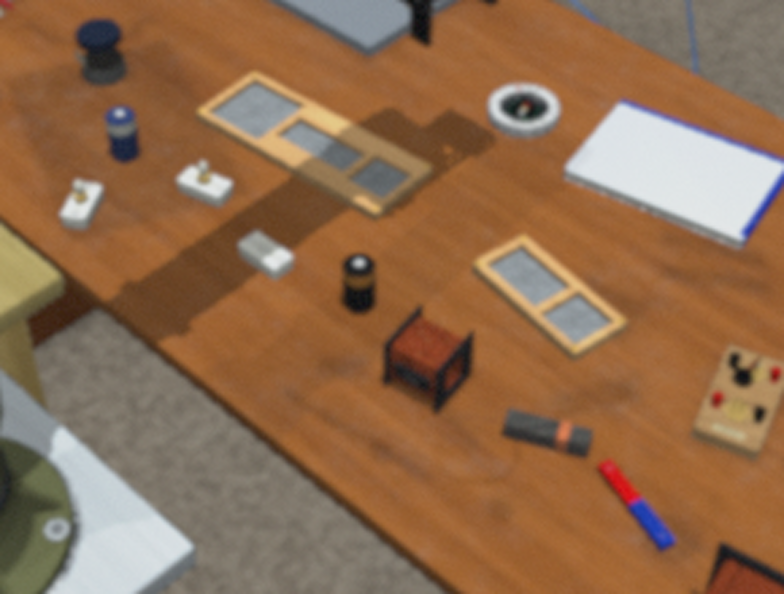

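View pics/side0.png

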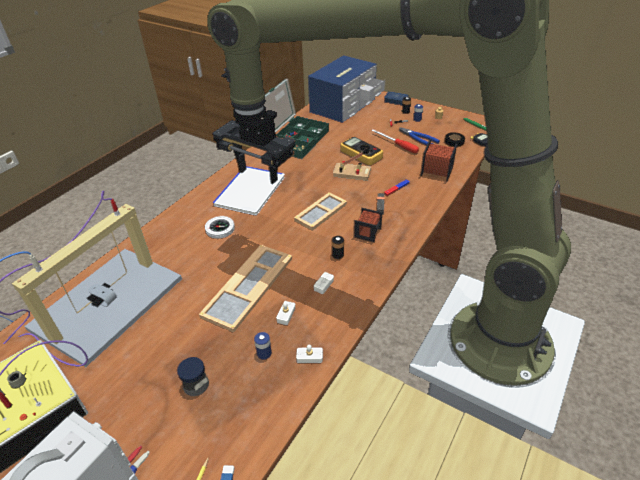

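The crop confirms the targets: lamp block (265,227) with a lamp, small coil (348,292), core (393,320) with an orange mark, and cells in the row. The side view shows the same layout, with both boards clear. Next I'll take wrist views from above.

>>> jog_arm(
  commands=[
    [1, -0.2, 0.2, 0.26, 0, 0, 0],
    [1, -0.2, 0.2, 0.26, 0, 0, 0],
    [1, -0.2, 0.2, 0.26, 0, 0, 0],
    [1, -0.2, 0.2, 0.26, 0, 0, 0],
    [1, -0.2, 0.2, 0.26, 0, 0, 0],
  ],
)

```text
time: 0.57
position: [0.5484, 0.1033, 0.356]
tool_rot: [2.217, 2.225, 0.005]
ft_force: [1.1, 0.3, 0.7]
grip_width: 0.997
grip_force: 0.0
```

>>> jog_arm(
  commands=[
    [1, 0, 0, 0, 0, 0, 0],
    [1, 0, 0, 0, 0, 0, 0],
    [1, 0, 0, 0, 0, 0, 0],
    [1, 0, 0, 0, 0, 0, 0],
    [1, 0, 0, 0, 0, 0, 0],
  ],
)

```text
time: 0.98
position: [0.5501, 0.0985, 0.3507]
tool_rot: [-2.223, -2.218, 0.004]
ft_force: [0.1, 0.3, -0.8]
grip_width: 1.001
grip_force: 0.0
```

```bash
python3 -c "
from h import *
print(grab('wrist','w1')['state']['position'])"
```

```text
[0.55014714 0.09852164 0.35071739]
```

>>> jog_arm(
  commands=[
    [1, 0, -0.5, 0, 0, 0, 0],
    [1, 0, -0.5, 0, 0, 0, 0],
    [1, 0, -0.5, 0, 0, 0, 0],
    [1, 0, -0.5, 0, 0, 0, 0],
    [1, 0, -0.5, 0, 0, 0, 0],
  ],
)

```text
time: 1.45
position: [0.5496, -0.1109, 0.3519]
tool_rot: [-2.222, -2.22, 0.001]
ft_force: [0.4, -0.4, 0.8]
grip_width: 1.003
grip_force: 0.0
```

>>> jog_arm(
  commands=[
    [1, 0, -0.06, 0, 0, 0, 0],
    [1, 0, -0.06, 0, 0, 0, 0],
    [1, 0, -0.06, 0, 0, 0, 0],
    [1, 0, -0.06, 0, 0, 0, 0],
    [1, 0, -0.06, 0, 0, 0, 0],
  ],
)

```text
time: 1.87
position: [0.5503, -0.1366, 0.3521]
tool_rot: [-2.218, -2.223, -0.0]
ft_force: [0.6, 0.7, -0.1]
grip_width: 0.999
grip_force: 0.0
```

```bash
python3 -c "
from h import *
print(grab('wrist','w2')['state']['position'])"
```

```text
[ 0.55031712 -0.13663077  0.35214418]
```

>>> jog_arm(
  commands=[
    [1, 0, -0.3, 0, 0, 0, 0],
    [1, 0, -0.3, 0, 0, 0, 0],
    [1, 0, -0.3, 0, 0, 0, 0],
    [1, 0, -0.3, 0, 0, 0, 0],
    [1, 0, -0.3, 0, 0, 0, 0],
  ],
)

```text
time: 2.33
position: [0.5481, -0.2948, 0.3517]
tool_rot: [2.229, 2.212, -0.007]
ft_force: [-0.7, 0.7, -0.3]
grip_width: 1.006
grip_force: 0.0
```

>>> jog_arm(
  commands=[
    [1, 0, 0, 0, 0, 0, 0],
    [1, 0, 0, 0, 0, 0, 0],
    [1, 0, 0, 0, 0, 0, 0],
    [1, 0, 0, 0, 0, 0, 0],
    [1, 0, 0, 0, 0, 0, 0],
  ],
)

```text
time: 2.75
position: [0.5506, -0.2868, 0.3529]
tool_rot: [2.218, 2.224, 0.001]
ft_force: [-0.4, -0.5, 0.7]
grip_width: 1.0
grip_force: 0.0
```

```bash
python3 -c "
from h import *
print(grab('wrist','w3')['state']['position'])"
```

```text
[ 0.55057328 -0.28675233  0.35292111]
```

View pics/w1.png

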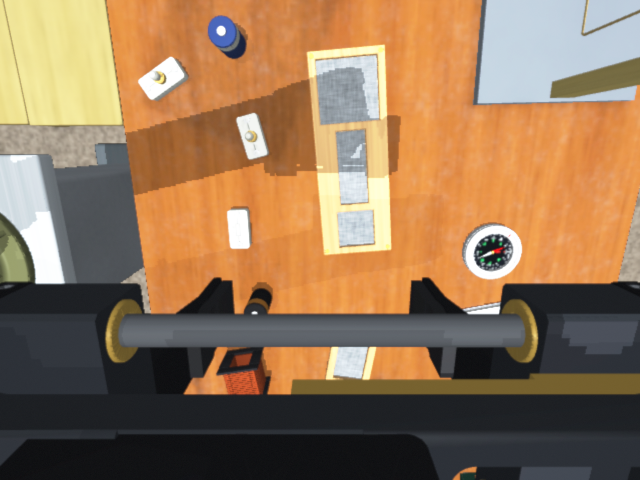

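View pics/w2.png

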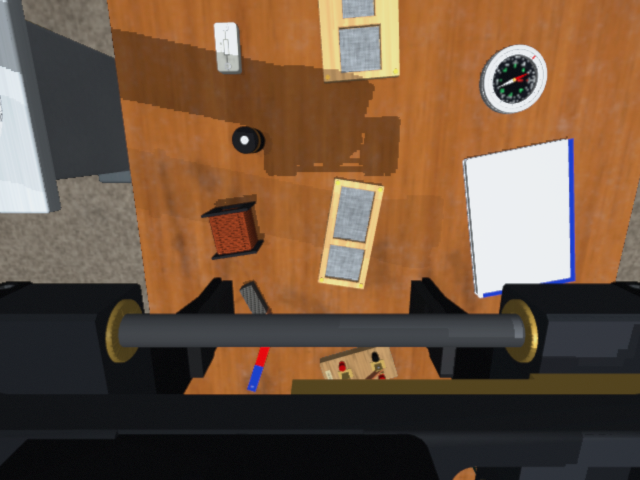

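View pics/w3.png

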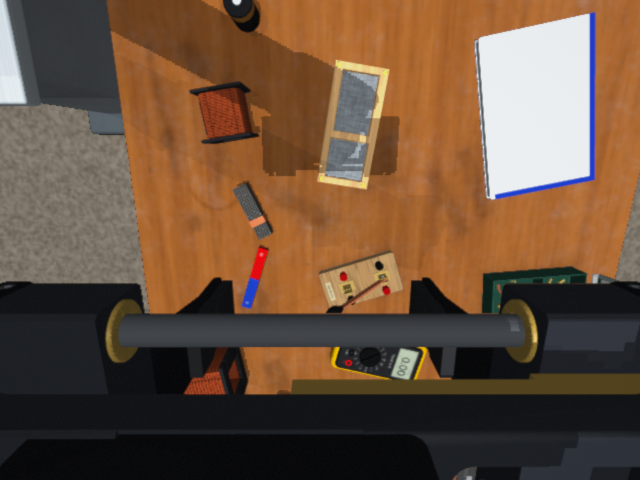

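w1: long board spans (308,45)–(391,254) with the big pocket at top. The target lamp block is at (252,136), the blue cell at (226,36), and the look-alike lamp at (162,78). w2: coil at (234,230), black cell at (247,140), lamp board at (351,234) with its larger pocket up. w3: core at (253,210) and coil at (223,112).

```bash
cat > m.py <<'E'
from h import *
def rect(tag,box,cond,z,show=None,k=0):
    d=load(tag); x0,y0,x1,y1=box
    f=d['frame'][y0:y1,x0:x1]; hsv=cv2.cvtColor(f,cv2.COLOR_RGB2HSV)
    m=cond(hsv.astype(int)).astype(np.uint8)
    if k: m=cv2.morphologyEx(m,cv2.MORPH_CLOSE,np.ones((k,k)))
    cs,_=cv2.findContours(m,cv2.RETR_EXTERNAL,cv2.CHAIN_APPROX_NONE)
    c=max(cs,key=cv2.contourArea)[:,0,:]+[x0,y0]
    P=ray(d,c,z)[:,:2]*1000
    (cx,cy),(w,h),a=cv2.minAreaRect(P.astype(np.float32))
    # direction of long side
    if w>h: L,W,ang=w,h,a
    else: L,W,ang=h,w,a+90
    ang=(ang+90)%180-90
    print(tag,show,'c',np.round([cx,cy],1),'L,W',np.round([L,W],1),'long dir deg from +x',round(ang,1))
    return np.array([cx,cy]),ang
E
python3 - <<'E'
from m import *
H=lambda h:h[...,0]
S=lambda h:h[...,1]
V=lambda h:h[...,2]
grey=lambda h:(S(h)<70)&(V(h)>40)
d=load('w2')['frame'];hs=cv2.cvtColor(d,cv2.COLOR_RGB2HSV)
for n,p in dict(table=(300,230),shadow=(300,150),wood=(326,270),pocket=(355,210),wind=(234,230),plate=(258,247)).items(): print(n,hs[p[1],p[0]])
hs=cv2.cvtColor(load('w3')['frame'],cv2.COLOR_RGB2HSV)
for n,p in dict(core=(248,200),coreband=(257,225),woodsh=(325,150),tsh=(300,150)).items(): print(n,hs[p[1],p[0]])
rect('w1',(312,40,390,128),grey,.005,'coilpocket',5)
rect('w1',(332,120,380,210),grey,.005,'corepocket',5)
rect('w1',(332,204,382,250),grey,.005,'cellpocket',5)
rect('w2',(330,180,380,243),grey,.005,'lamppocket',5)
rect('w2',(322,240,372,285),grey,.005,'lcellpocket',5)
rect('w1',(230,105,275,165),lambda h:(S(h)<90)&(V(h)>100),.018,'lampblock',9)
rect('w3',(230,175,275,245),lambda h:(S(h)<80)|(V(h)<80),.02,'core',3)
rect('w3',(185,75,262,148),lambda h:(V(h)<70),.05,'coil',3)
E
```

```text
table [ 14 180 164]
shadow [ 13 179 111]
wood [ 21  15 166]
pocket [104  27 163]
wind [  8 200 121]
plate [150  13  20]
core [30  7 78]
coreband [  8 133 176]
woodsh [ 17 122 173]
tsh [ 13 177 105]
w1 coilpocket c [585.7 247.4] L,W [94.8 90. ] long dir deg from +x 4.6
w1 corepocket c [598.  137.4] L,W [108.9  67.8] long dir deg from +x -89.7
w1 cellpocket c [601.   56.7] L,W [73.3 67.4] long dir deg from +x -0.1
w2 lamppocket c [ 595.7 -160.9] L,W [79.  47.7] long dir deg from +x 81.0
w2 lcellpocket c [ 584.3 -233.2] L,W [51.7 51. ] long dir deg from +x -9.0
w1 lampblock c [457.  183.9] L,W [57.1 31.1] long dir deg from +x -75.5
w3 core c [ 448.5 -288.9] L,W [49.  24.1] long dir deg from +x -65.6
w3 coil c [ 431.2 -175. ] L,W [72.2 66.2] long dir deg from +x 9.1
```

```bash
python3 - <<'E'
from m import *
pk=lambda h:(h[...,0]>60)&(h[...,0]<140)&(h[...,1]<90)
a,_=rect('w1',(312,40,390,128),pk,.005,'coilpocket',3)
rect('w1',(332,120,380,210),pk,.005,'corepocket',5)
b,_=rect('w1',(332,204,382,250),pk,.005,'cellpocket',5)
rect('w2',(335,20,385,76),pk,.005,'cellpocket',5)
print('axis',np.degrees(np.arctan2(*(a-b)[::-1])),np.linalg.norm(a-b))
rect('w3',(230,175,278,245),lambda h:(h[...,1]<80)|(h[...,2]<80)|(h[...,0]<10)&(h[...,1]<145),.02,'core',3)
d=load('w3'); print(ray(d,[(236,187),(246,183),(271,234),(262,238)],.02).round(4)[:,:2])
# cell tops: white/black; blue
rect('w2',(228,120,268,160),lambda h:(h[...,2]<60),.06,'cellA',9)
rect('w1',(205,12,240,55),lambda h:(h[...,0]>100)&(h[...,0]<135)&(h[...,1]>120)&(h[...,2]>60),.06,'cellB',5)
# coil winding
rect('w2',(195,195,270,265),lambda h:(h[...,0]<10)&(h[...,2]<150)&(h[...,2]>75)&(h[...,1]>185),.056,'winding',7)
rect('w3',(185,75,262,148),lambda h:(h[...,0]<10)&(h[...,2]<150)&(h[...,2]>75)&(h[...,1]>185),.056,'winding',7)
# crops
o=[cv2.resize(load(t)['frame'][y:y+90,x:x+90,::-1],(390,390),interpolation=cv2.INTER_CUBIC) for t,x,y in(('w2',190,185),('w3',180,70))]
cv2.imwrite('pics/crop2.png',np.hstack(o))
E
```

```text
w1 coilpocket c [584. 242.] L,W [78.1 78.1] long dir deg from +x -85.4
w1 corepocket c [592.  141.9] L,W [97.4 37.8] long dir deg from +x -85.3
w1 cellpocket c [598.9  55.6] L,W [49.7 48.4] long dir deg from +x 4.1
w2 cellpocket c [599.  57.] L,W [50.1 49.5] long dir deg from +x 4.6
axis 94.56669743567147 187.02530127757458
w3 core c [ 449.  -289.4] L,W [50.  24.1] long dir deg from +x -64.7
[[ 0.4326 -0.269 ]
 [ 0.4467 -0.2635]
 [ 0.4787 -0.3358]
 [ 0.4655 -0.3418]]
w2 cellA c [459.3 -56.3] L,W [48.1 29.4] long dir deg from +x 0.1
w1 cellB c [436.8 296. ] L,W [30.7 29.6] long dir deg from +x 86.2
w2 winding c [ 430.5 -175.6] L,W [52.6 49.8] long dir deg from +x -81.2
w3 winding c [ 432.7 -174.8] L,W [54.6 52.5] long dir deg from +x 9.3
```

View pics/crop2.png

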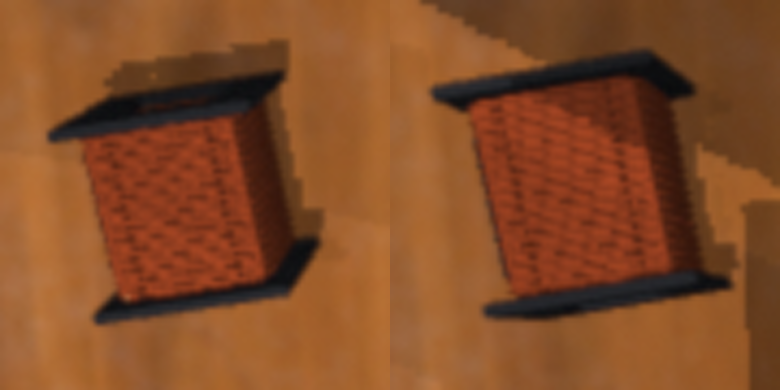

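```bash
python3 - <<'E'
from h import *
s=90/390
d=load('w2'); f=lambda L,x,y:[(x+a*s,y+b*s) for a,b in L]
P=ray(d,f([(83,140),(235,110),(268,280),(122,300)],190,185),.056); print(P.round(4)[:,:2],P.mean(0).round(4))
d=load('w3'); P=ray(d,f([(470,100),(632,75),(668,275),(510,298)],180-90,70),.056); print(P.round(4)[:,:2],P.mean(0).round(4))
for L in (P,):
  print(np.degrees([np.arctan2(*(L[j]-L[i])[1::-1]) for i,j in((0,1),(3,2),(3,0),(2,1))]))
# plates bottom plate/top edge outer corners at z=.062
print(ray(d,f([(432,90),(652,50),(728,283),(487,312)],90,70),.062).round(4)[:,:2], ray(load('w2'),f([(50,135),(283,72),(318,240),(97,320)],190,185),.062).round(4)[:,:2])
# cell A white tip; lamp bulb
for t,b in (('w2',(235,128,256,152)),):
  h=cv2.cvtColor(load(t)['frame'],cv2.COLOR_RGB2HSV)[b[1]:b[3],b[0]:b[2]]; y,x=np.where((h[...,2]>120)&(h[...,1]<80)); print(ray(load(t),(x.mean()+b[0],y.mean()+b[1]),.06), len(x))
E
```

```text
[[ 0.4031 -0.1542]
 [ 0.4495 -0.1449]
 [ 0.4569 -0.1981]
 [ 0.4111 -0.2047]] [ 0.4301 -0.1755  0.056 ]
[[ 0.4029 -0.1531]
 [ 0.4482 -0.1466]
 [ 0.4552 -0.1993]
 [ 0.4097 -0.2057]] [ 0.429  -0.1762  0.056 ]
[ 8.20300385  8.0054662  97.32770901 97.60480035]
[[ 0.3947 -0.1514]
 [ 0.4553 -0.1412]
 [ 0.4732 -0.2016]
 [ 0.4047 -0.2096]] [[ 0.3953 -0.1515]
 [ 0.4657 -0.1324]
 [ 0.4739 -0.1837]
 [ 0.4047 -0.2094]]
[[ 0.45497822 -0.05639516  0.06      ]] 60
```

The coil crop shows plates and winding, with yaw about +8° and centre (0.430, −0.176). Pockets and boards are measured, so I'm going for the coil.

>>> jog_arm(
  commands=[
    [1, -0.24, 0.224, -0.2, 0, 0, 0.267],
    [1, -0.24, 0.224, -0.2, 0, 0, 0.267],
    [1, -0.24, 0.224, -0.2, 0, 0, 0.267],
    [1, -0.24, 0.224, -0.2, 0, 0, 0.267],
    [1, -0.24, 0.224, -0.2, 0, 0, 0.267],
  ],
  grip_force=35,
)

```text
time: 3.22
position: [0.427, -0.1733, 0.2504]
tool_rot: [-2.056, -2.371, 0.001]
ft_force: [-0.1, 0.1, -0.1]
grip_width: 1.003
grip_force: 0.0
```

>>> jog_arm(
  commands=[
    [1, 0, 0, -0.3, 0, 0, 0],
    [1, 0, 0, -0.3, 0, 0, 0],
    [1, 0, 0, -0.3, 0, 0, 0],
    [1, 0, 0, -0.3, 0, 0, 0],
    [1, 0, 0, -0.3, 0, 0, 0],
  ],
)

```text
time: 3.63
position: [0.4256, -0.1745, 0.0974]
tool_rot: [-2.054, -2.365, 0.006]
ft_force: [-0.4, 0.3, -0.6]
grip_width: 0.998
grip_force: 0.0
```

```bash
python3 - <<'E'
from h import *
o=[]
for n in('scene','side'):
    d=grab(n,n+'1'); u,v=proj(d,[.43,-.176,.05])[0].astype(int); o.append(cv2.resize(d['frame'][v-60:v+60,u-60:u+60,::-1],(390,390)))
cv2.imwrite('pics/c3.png',np.hstack(o))
s=ctrl.get_state(); print(s['position'],R.from_rotvec(s['tool_rot']).as_matrix().round(3))
d=load('scene0')
hsv=cv2.cvtColor(d['frame'],cv2.COLOR_RGB2HSV)
E
```

```text
[ 0.42999577 -0.17609202  0.10292648] [[-0.14   0.99  -0.001]
 [ 0.99   0.14   0.   ]
 [ 0.    -0.001 -1.   ]]
```

View pics/c3.png

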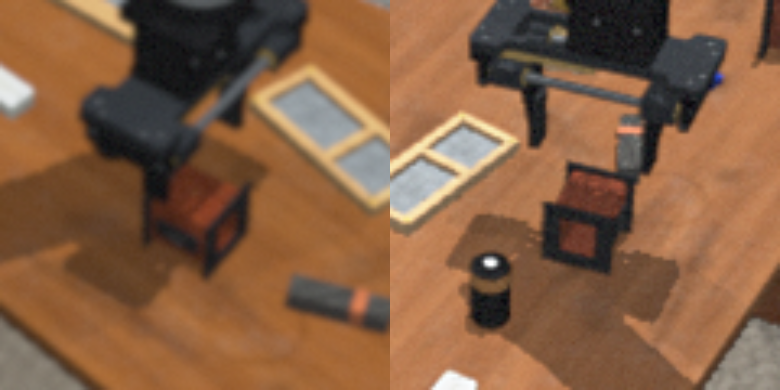

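The gripper straddles the coil. Descend and grip.

>>> jog_arm(
  commands=[
    [1, 0, 0, -0.05, 0, 0, 0],
    [1, 0, 0, -0.1, 0, 0, 0],
    [1, 0, 0, -0.14, 0, 0, 0],
    [1, 0, 0, -0.176, 0, 0, 0],
    [1, 0, 0, -0.176, 0, 0, 0],
  ],
)

```text
time: 4.15
position: [0.43, -0.1762, 0.0142]
tool_rot: [-2.06, -2.371, 0.001]
ft_force: [0.0, -0.0, 0.1]
grip_width: 1.002
grip_force: 0.0
```

>>> jog_arm(
  commands=[
    [0.3, 0, 0, 0, 0, 0, 0],
    [0.3, 0, 0, 0, 0, 0, 0],
    [0.3, 0, 0, 0, 0, 0, 0],
    [0.3, 0, 0, 0, 0, 0, 0],
    [0.3, 0, 0, 0, 0, 0, 0],
  ],
)

```text
time: 4.57
position: [0.4309, -0.1767, 0.0157]
tool_rot: [2.059, 2.37, 0.001]
ft_force: [0.4, -0.3, -0.1]
grip_width: 0.703
grip_force: 0.0
```

>>> jog_arm(
  commands=[
    [0.3, 0, 0, 0, 0, 0, 0],
    [0.3, 0, 0, 0, 0, 0, 0],
    [0.3, 0, 0, 0, 0, 0, 0],
    [0.3, 0, 0, 0, 0, 0, 0],
    [0.3, 0, 0, 0, 0, 0, 0],
  ],
)

```text
time: 4.98
position: [0.4297, -0.1764, 0.0148]
tool_rot: [-2.061, -2.371, 0.001]
ft_force: [-2.9, 0.1, 6.4]
grip_width: 0.543
grip_force: 34.9
```

Gripped at 47 mm width. Lift and carry.

>>> jog_arm(
  commands=[
    [0.3, 0, 0, 0.04, 0, 0, 0],
    [0.3, 0, 0, 0.1, 0, 0, 0],
    [0.3, 0, 0, 0.17, 0, 0, 0],
    [0.3, 0, 0, 0.24, 0, 0, 0],
    [0.3, 0, 0, 0.28, 0, 0, 0],
  ],
)

```text
time: 5.4
position: [0.4311, -0.1766, 0.1574]
tool_rot: [2.059, 2.369, 0.003]
ft_force: [1.5, 0.2, -4.2]
grip_width: 0.549
grip_force: 34.9
```

>>> jog_arm(
  commands=[
    [0.3, 0.03, 0.05, 0, 0, 0, 0],
    [0.3, 0.07, 0.12, 0, 0, 0, 0],
    [0.3, 0.11, 0.19, 0, 0, 0, 0],
    [0.3, 0.15, 0.26, 0, 0, 0, 0],
    [0.3, 0.19, 0.33, 0, 0, 0, 0],
  ],
)

```text
time: 5.82
position: [0.525, -0.0096, 0.1535]
tool_rot: [-2.061, -2.37, 0.001]
ft_force: [1.1, -0.7, -3.3]
grip_width: 0.541
grip_force: 34.9
```

>>> jog_arm(
  commands=[
    [0.3, 0.03, 0.07, 0, 0, 0, -0.02],
    [0.3, 0.06, 0.14, 0, 0, 0, -0.05],
    [0.3, 0.08, 0.21, 0, 0, 0, -0.08],
    [0.3, 0.1, 0.27, 0, 0, 0, -0.113],
    [0.3, 0.118, 0.32, 0, 0, 0, -0.113],
  ],
)

```text
time: 6.23
position: [0.5834, 0.1521, 0.1529]
tool_rot: [-2.126, -2.309, 0.001]
ft_force: [-0.3, 0.2, -3.5]
grip_width: 0.543
grip_force: 34.9
```

>>> jog_arm(
  commands=[
    [0.3, 0, 0.05, 0, 0, 0, 0],
    [0.3, 0, 0.1, 0, 0, 0, 0],
    [0.3, 0, 0.15, 0, 0, 0, 0],
    [0.3, 0, 0.186, 0, 0, 0, 0],
    [0.3, 0, 0.186, 0, 0, 0, 0],
  ],
)

```text
time: 6.65
position: [0.5816, 0.2483, 0.1528]
tool_rot: [-2.118, -2.313, -0.001]
ft_force: [-0.6, 1.3, -4.1]
grip_width: 0.542
grip_force: 34.9
```

>>> jog_arm(
  commands=[
    [0.3, 0, 0, -0.05, 0, 0, 0],
    [0.3, 0, 0, -0.11, 0, 0, 0],
    [0.3, 0, 0, -0.17, 0, 0, 0],
    [0.3, 0, 0, -0.22, 0, 0, 0],
    [0.3, 0, 0, -0.22, 0, 0, 0],
  ],
)

```text
time: 7.07
position: [0.5788, 0.2388, 0.0369]
tool_rot: [-2.127, -2.305, 0.019]
ft_force: [-1.5, -0.7, -4.8]
grip_width: 0.545
grip_force: 34.9
```

```bash
python3 - <<'E'
from h import *
o=[]
for n in('scene','side'):
    d=grab(n,n+'2'); u,v=proj(d,[.584,.242,.03])[0].astype(int); o.append(cv2.resize(d['frame'][v-50:v+50,u-50:u+50,::-1],(390,390)))
cv2.imwrite('pics/c4.png',np.hstack(o))
s=ctrl.get_state(); print(s['position'],s['grip_width'],R.from_rotvec(s['tool_rot']).as_matrix().round(3))
E
```

```text
[0.58285486 0.24088012 0.0430655 ] 0.547630840457784 [[-0.08   0.997 -0.003]
 [ 0.997  0.08  -0.001]
 [-0.001 -0.003 -1.   ]]
```

View pics/c4.png

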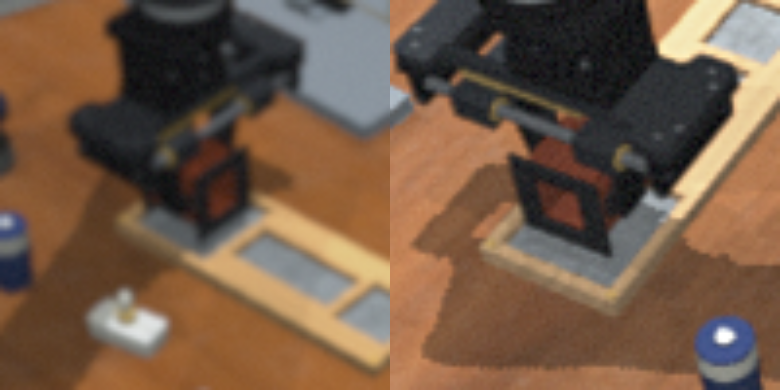

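The coil hangs centred over its pocket. Lower and release.

>>> jog_arm(
  commands=[
    [0.3, 0, 0, -0.015, 0, 0, 0],
    [0.3, 0, 0, -0.028, 0, 0, 0],
    [0.3, 0, 0, -0.04, 0, 0, 0],
    [0.3, 0, 0, -0.049, 0, 0, 0],
    [0.3, 0, 0, -0.049, 0, 0, 0],
  ],
)

```text
time: 7.58
position: [0.5843, 0.2417, 0.0201]
tool_rot: [2.13, 2.309, 0.001]
ft_force: [0.2, 0.7, -4.2]
grip_width: 0.543
grip_force: 34.9
```

>>> jog_arm(
  commands=[
    [0.8, 0, 0, 0, 0, 0, 0],
    [0.8, 0, 0, 0, 0, 0, 0],
    [0.8, 0, 0, 0, 0, 0, 0],
    [0.8, 0, 0, 0, 0, 0, 0],
    [0.8, 0, 0, 0, 0, 0, 0],
  ],
)

```text
time: 8.0
position: [0.5844, 0.2418, 0.0206]
tool_rot: [2.13, 2.309, 0.001]
ft_force: [-0.0, 0.8, 0.5]
grip_width: 0.774
grip_force: 0.0
```

>>> jog_arm(
  commands=[
    [0.8, 0, 0, 0.05, 0, 0, 0],
    [0.8, 0, 0, 0.12, 0, 0, 0],
    [0.8, 0, 0, 0.2, 0, 0, 0],
    [1, 0, 0, 0.28, 0, 0, 0],
    [1, 0, 0, 0.28, 0, 0, 0],
  ],
)

```text
time: 8.42
position: [0.5888, 0.2441, 0.1702]
tool_rot: [2.126, 2.304, 0.022]
ft_force: [1.2, 0.3, 1.3]
grip_width: 0.879
grip_force: 0.0
```

```bash
python3 - <<'E'
from h import *
# core: scene and side corner clicks from masks, dark/low-sat region
for n,t in(('scene','scene2'),('side','side2')):
    d=grab(n,n+'3'); u,v=proj(d,[.456,-.3025,.02])[0].astype(int)
    h=cv2.cvtColor(d['frame'],cv2.COLOR_RGB2HSV).astype(int)[v-22:v+22,u-26:u+26]
    m=((h[...,1]<100)|((h[...,0]<9)&(h[...,1]<165)&(h[...,2]>120))).astype(np.uint8)
    m=cv2.morphologyEx(m,cv2.MORPH_CLOSE,np.ones((3,3)))
    c=max(cv2.findContours(m,cv2.RETR_EXTERNAL,cv2.CHAIN_APPROX_NONE)[0],key=cv2.contourArea)[:,0]+[u-26,v-22]
    P=ray(d,c,.012)[:,:2]*1000; print(n,len(c),cv2.minAreaRect(P.astype(np.float32)))
s=ctrl.get_state(); print(s['position'],s['grip_width'])
# core in w3 by two parts
d=load('w3'); h=cv2.cvtColor(d['frame'],cv2.COLOR_RGB2HSV).astype(int)[172:250,228:282]
m=((h[...,1]<100)|((h[...,0]<11)&(h[...,1]<150)&(h[...,2]>150))).astype(np.uint8); m=cv2.morphologyEx(m,cv2.MORPH_CLOSE,np.ones((5,5)))
c=max(cv2.findContours(m,cv2.RETR_EXTERNAL,cv2.CHAIN_APPROX_NONE)[0],key=cv2.contourArea)[:,0]+[228,172]
print(cv2.minAreaRect((ray(d,c,.02)[:,:2]*1000).astype(np.float32)))
E
```

```text
scene 51 ((445.9983215332031, -289.3457946777344), (31.771480560302734, 48.56431579589844), 26.4379825592041)
side 54 ((453.4414978027344, -305.0335388183594), (20.89299774169922, 112.8143539428711), 26.451791763305664)
[0.58544971 0.24236494 0.16291997] 0.9512419103386425
((448.1977233886719, -289.7558288574219), (23.36443328857422, 49.955543518066406), 25.294485092163086)
```

>>> jog_arm(
  commands=[
    [1, -0.086, -0.364, 0, 0, 0, 0.3],
    [1, -0.086, -0.364, 0, 0, 0, 0.3],
    [1, -0.086, -0.364, 0, 0, 0, 0.3],
    [1, -0.086, -0.364, 0, 0, 0, 0.3],
    [1, -0.086, -0.364, 0, 0, 0, 0.3],
  ],
  grip_force=40,
)

```text
time: 8.93
position: [0.5387, 0.053, 0.158]
tool_rot: [-1.949, -2.463, 0.008]
ft_force: [-0.0, -0.3, 0.6]
grip_width: 0.997
grip_force: 0.0
```

>>> jog_arm(
  commands=[
    [1, -0.086, -0.363, 0, 0, 0, 0.363],
    [1, -0.086, -0.363, 0, 0, 0, 0.363],
    [1, -0.086, -0.363, 0, 0, 0, 0.363],
    [1, -0.086, -0.363, 0, 0, 0, 0.363],
    [1, -0.086, -0.363, 0, 0, 0, 0.363],
  ],
)

```text
time: 9.35
position: [0.495, -0.1271, 0.1584]
tool_rot: [-1.705, -2.636, 0.005]
ft_force: [0.7, -0.5, 0.2]
grip_width: 0.996
grip_force: 0.0
```

>>> jog_arm(
  commands=[
    [1, -0.086, -0.363, 0, 0, 0, 0],
    [1, -0.086, -0.363, 0, 0, 0, 0],
    [1, -0.086, -0.363, 0, 0, 0, 0],
    [1, -0.086, -0.363, 0, 0, 0, 0],
    [1, -0.086, -0.363, 0, 0, 0, 0],
  ],
)

```text
time: 9.77
position: [0.4511, -0.3091, 0.1584]
tool_rot: [-1.707, -2.635, 0.005]
ft_force: [-0.0, 0.4, -0.4]
grip_width: 0.998
grip_force: 0.0
```

>>> jog_arm(
  commands=[
    [1, 0, 0, -0.06, 0, 0, 0],
    [1, 0, 0, -0.12, 0, 0, 0],
    [1, 0, 0, -0.18, 0, 0, 0],
    [1, 0, 0, -0.24, 0, 0, 0],
    [1, 0, 0, -0.24, 0, 0, 0],
  ],
)

```text
time: 10.18
position: [0.4493, -0.3, 0.0326]
tool_rot: [-1.692, -2.63, 0.002]
ft_force: [-1.0, 0.7, -0.7]
grip_width: 0.999
grip_force: 0.0
```

```bash
python3 - <<'E'
from h import *
o=[]
for n in('scene','side'):
    d=grab(n,n+'4'); u,v=proj(d,[.455,-.303,.03])[0].astype(int); o.append(cv2.resize(d['frame'][v-40:v+40,u-40:u+40,::-1],(390,390),interpolation=cv2.INTER_CUBIC))
cv2.imwrite('pics/c5.png',np.hstack(o))
s=ctrl.get_state(); print(s['position'],s['grip_width'],R.from_rotvec(s['tool_rot']).as_matrix().round(3))
E
```

```text
[ 0.45337438 -0.30250757  0.03846518] 0.9986515865824739 [[-0.415  0.91  -0.004]
 [ 0.91   0.415  0.002]
 [ 0.004 -0.003 -1.   ]]
```

View pics/c5.png

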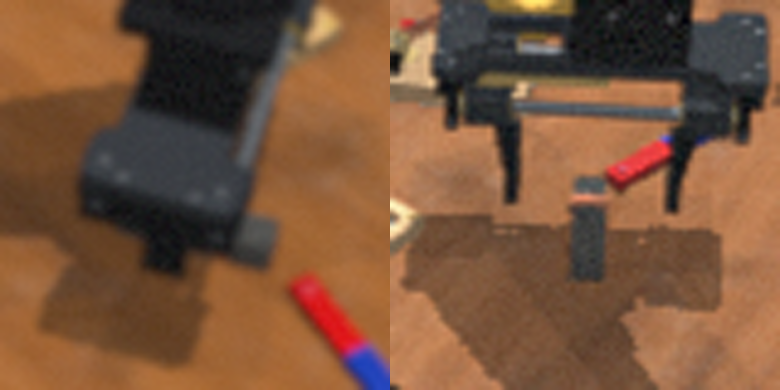

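The core lies between the fingers and the magnet is clear of them. Descend, grip, lift.

>>> jog_arm(
  commands=[
    [1, 0, 0, -0.02, 0, 0, 0],
    [1, 0, 0, -0.04, 0, 0, 0],
    [1, 0, 0, -0.062, 0, 0, 0],
    [0.6, 0, 0, -0.062, 0, 0, 0],
    [0.1, 0, 0, -0.062, 0, 0, 0],
  ],
)

```text
time: 10.7
position: [0.4545, -0.303, 0.0085]
tool_rot: [-1.699, -2.641, 0.0]
ft_force: [-0.2, -0.0, 0.8]
grip_width: 0.919
grip_force: 0.0
```

>>> jog_arm(
  commands=[
    [0.1, 0, 0, 0, 0, 0, 0],
    [0.1, 0, 0, 0, 0, 0, 0],
    [0.1, 0, 0, 0, 0, 0, 0],
    [0.1, 0, 0, 0, 0, 0, 0],
    [0.1, 0, 0, 0, 0, 0, 0],
  ],
)

```text
time: 11.12
position: [0.4552, -0.3035, 0.0094]
tool_rot: [1.699, 2.642, 0.0]
ft_force: [0.8, 0.0, 0.3]
grip_width: 0.555
grip_force: 0.0
```

>>> jog_arm(
  commands=[
    [0.1, 0, 0, 0, 0, 0, 0],
    [0.1, 0, 0, 0, 0, 0, 0],
    [0.1, 0, 0, 0, 0, 0, 0],
    [0.1, 0, 0, 0, 0, 0, 0],
    [0.1, 0, 0, 0, 0, 0, 0],
  ],
)

```text
time: 11.53
position: [0.4543, -0.3036, 0.0091]
tool_rot: [-1.699, -2.641, 0.001]
ft_force: [-1.8, -0.6, 1.3]
grip_width: 0.229
grip_force: 40.0
```

>>> jog_arm(
  commands=[
    [0.1, 0, 0, 0, 0, 0, 0],
    [0.1, 0, 0, 0, 0, 0, 0],
    [0.1, 0, 0, 0, 0, 0, 0],
    [0.1, 0, 0, 0, 0, 0, 0],
    [0.1, 0, 0, 0, 0, 0, 0],
  ],
)

```text
time: 11.95
position: [0.4545, -0.3036, 0.009]
tool_rot: [-1.699, -2.642, 0.001]
ft_force: [-4.6, -0.5, 2.2]
grip_width: 0.232
grip_force: 40.0
```

>>> jog_arm(
  commands=[
    [0.1, 0, 0, 0.04, 0, 0, 0],
    [0.1, 0, 0, 0.1, 0, 0, 0],
    [0.1, 0, 0, 0.17, 0, 0, 0],
    [0.1, 0, 0, 0.24, 0, 0, 0],
    [0.1, 0, 0, 0.28, 0, 0, 0],
  ],
)

```text
time: 12.37
position: [0.4572, -0.3033, 0.1523]
tool_rot: [1.695, 2.639, 0.003]
ft_force: [0.5, -0.8, -3.3]
grip_width: 0.232
grip_force: 40.0
```

>>> jog_arm(
  commands=[
    [0.1, 0.015, 0.05, 0, 0, 0, -0.05],
    [0.1, 0.034, 0.11, 0, 0, 0, -0.12],
    [0.1, 0.053, 0.17, 0, 0, 0, -0.2],
    [0.1, 0.072, 0.23, 0, 0, 0, -0.27],
    [0.1, 0.092, 0.3, 0, 0, 0, -0.33],
  ],
)

```text
time: 12.78
position: [0.5013, -0.152, 0.1482]
tool_rot: [1.924, 2.483, 0.001]
ft_force: [0.3, -0.7, -4.6]
grip_width: 0.228
grip_force: 40.0
```

>>> jog_arm(
  commands=[
    [0.1, 0.02, 0.065, 0, 0, 0, -0.07],
    [0.1, 0.04, 0.13, 0, 0, 0, -0.14],
    [0.1, 0.06, 0.195, 0, 0, 0, -0.21],
    [0.1, 0.08, 0.25, 0, 0, 0, -0.28],
    [0.1, 0.092, 0.3, 0, 0, 0, -0.333],
  ],
)

```text
time: 13.2
position: [0.5476, 0.0006, 0.1481]
tool_rot: [-2.128, -2.309, -0.003]
ft_force: [0.7, -0.3, -3.9]
grip_width: 0.224
grip_force: 40.0
```

>>> jog_arm(
  commands=[
    [0.1, 0.02, 0.06, 0, 0, 0, 0],
    [0.1, 0.04, 0.12, 0, 0, 0, 0],
    [0.1, 0.06, 0.18, 0, 0, 0, 0],
    [0.1, 0.08, 0.24, 0, 0, 0, 0],
    [0.1, 0.09, 0.29, 0, 0, 0, 0],
  ],
)

```text
time: 13.62
position: [0.5923, 0.1457, 0.1478]
tool_rot: [-2.126, -2.31, -0.003]
ft_force: [0.3, 0.5, -4.2]
grip_width: 0.232
grip_force: 40.0
```

>>> jog_arm(
  commands=[
    [0.1, 0, 0, -0.05, 0, 0, 0],
    [0.1, 0, 0, -0.11, 0, 0, 0],
    [0.1, 0, 0, -0.17, 0, 0, 0],
    [0.1, 0, 0, -0.21, 0, 0, 0],
    [0.1, 0, 0, -0.21, 0, 0, 0],
  ],
)

```text
time: 14.03
position: [0.5871, 0.1416, 0.0375]
tool_rot: [-2.124, -2.305, 0.013]
ft_force: [-0.7, -0.1, -4.8]
grip_width: 0.231
grip_force: 40.0
```

```bash
python3 - <<'E'
from h import *
o=[]
for n in('scene','side'):
    d=grab(n,n+'5'); u,v=proj(d,[.592,.142,.03])[0].astype(int); o.append(cv2.resize(d['frame'][v-50:v+50,u-50:u+50,::-1],(390,390),interpolation=cv2.INTER_CUBIC))
cv2.imwrite('pics/c6.png',np.hstack(o))
s=ctrl.get_state(); print(s['position'],s['grip_width'],R.from_rotvec(s['tool_rot']).as_matrix().round(3))
E
```

```text
[0.5911593  0.14226663 0.04300639] 0.22820222113557206 [[-0.081  0.997 -0.002]
 [ 0.997  0.081  0.001]
 [ 0.001 -0.002 -1.   ]]
```

View pics/c6.png

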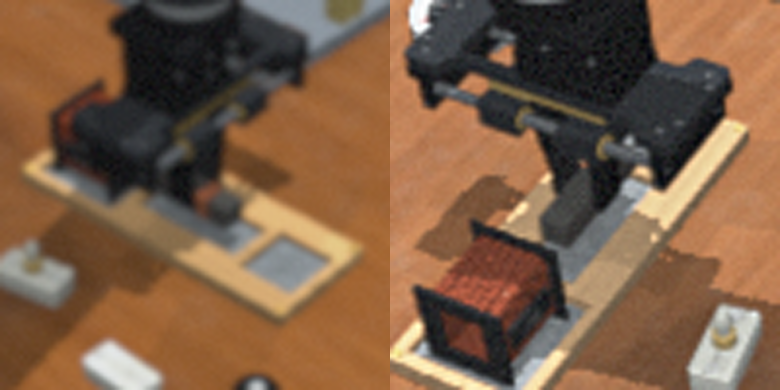

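The core is aligned over its pocket and the coil sits flat in its own. Lower and release, then go for black cell A for the long board.

>>> jog_arm(
  commands=[
    [0.1, 0, 0, -0.015, 0, 0, 0],
    [0.1, 0, 0, -0.03, 0, 0, 0],
    [0.1, 0, 0, -0.045, 0, 0, 0],
    [0.1, 0, 0, -0.059, 0, 0, 0],
    [0.1, 0, 0, -0.059, 0, 0, 0],
  ],
)

```text
time: 14.55
position: [0.5921, 0.1416, 0.014]
tool_rot: [2.13, 2.309, 0.0]
ft_force: [-0.5, 0.4, -4.8]
grip_width: 0.228
grip_force: 40.0
```

>>> jog_arm(
  commands=[
    [0.6, 0, 0, 0, 0, 0, 0],
    [0.6, 0, 0, 0, 0, 0, 0],
    [0.6, 0, 0, 0, 0, 0, 0],
    [0.6, 0, 0, 0, 0, 0, 0],
    [0.6, 0, 0, 0, 0, 0, 0],
  ],
)

```text
time: 14.97
position: [0.5925, 0.1418, 0.0152]
tool_rot: [2.13, 2.309, 0.001]
ft_force: [0.2, 0.3, -0.4]
grip_width: 0.523
grip_force: 0.0
```

>>> jog_arm(
  commands=[
    [0.7, 0, 0, 0.05, 0, 0, 0],
    [0.8, 0, 0, 0.12, 0, 0, 0],
    [0.9, 0, 0, 0.19, 0, 0, 0],
    [1, 0, 0, 0.26, 0, 0, 0],
    [1, 0, 0, 0.26, 0, 0, 0],
  ],
)

```text
time: 15.38
position: [0.5967, 0.1431, 0.1533]
tool_rot: [2.125, 2.303, 0.018]
ft_force: [1.5, 0.0, 0.8]
grip_width: 0.892
grip_force: 0.0
```

>>> jog_arm(
  commands=[
    [1, -0.137, -0.198, 0, 0, 0, 0],
    [1, -0.137, -0.198, 0, 0, 0, 0],
    [1, -0.137, -0.198, 0, 0, 0, 0],
    [1, -0.137, -0.198, 0, 0, 0, 0],
    [1, -0.137, -0.198, 0, 0, 0, 0],
  ],
  grip_force=25,
)

```text
time: 15.8
position: [0.5229, 0.0403, 0.1449]
tool_rot: [2.134, 2.304, 0.0]
ft_force: [0.8, 0.2, 0.7]
grip_width: 1.002
grip_force: 0.0
```

>>> jog_arm(
  commands=[
    [1, -0.137, -0.198, 0, 0, 0, 0],
    [1, -0.137, -0.198, 0, 0, 0, 0],
    [1, -0.137, -0.198, 0, 0, 0, 0],
    [1, -0.137, -0.198, 0, 0, 0, 0],
    [1, -0.137, -0.198, 0, 0, 0, 0],
  ],
)

```text
time: 16.22
position: [0.4552, -0.057, 0.145]
tool_rot: [2.132, 2.306, 0.002]
ft_force: [0.7, 1.0, 0.3]
grip_width: 0.997
grip_force: 0.0
```

>>> jog_arm(
  commands=[
    [1, 0, 0, -0.02, 0, 0, 0],
    [1, 0, 0, -0.06, 0, 0, 0],
    [1, 0, 0, -0.1, 0, 0, 0],
    [1, 0, 0, -0.13, 0, 0, 0],
    [1, 0, 0, -0.13, 0, 0, 0],
  ],
)

```text
time: 16.63
position: [0.4532, -0.054, 0.0759]
tool_rot: [-2.122, -2.309, 0.005]
ft_force: [-0.4, 0.8, -0.1]
grip_width: 1.001
grip_force: 0.0
```

>>> jog_arm(
  commands=[
    [1, 0, 0, -0.05, 0, 0, 0],
    [1, 0, 0, -0.09, 0, 0, 0],
    [1, 0, 0, -0.12, 0, 0, 0],
    [0.8, 0, 0, -0.12, 0, 0, 0],
    [0.2, 0, 0, -0.12, 0, 0, 0],
  ],
)

```text
time: 17.05
position: [0.4553, -0.0552, 0.0195]
tool_rot: [-2.127, -2.31, 0.001]
ft_force: [1.2, 0.3, -0.5]
grip_width: 0.921
grip_force: 0.0
```

>>> jog_arm(
  commands=[
    [0.2, 0, 0, 0, 0, 0, 0],
    [0.2, 0, 0, 0, 0, 0, 0],
    [0.2, 0, 0, 0, 0, 0, 0],
    [0.2, 0, 0, 0, 0, 0, 0],
    [0.2, 0, 0, 0, 0, 0, 0],
  ],
)

```text
time: 17.47
position: [0.4555, -0.0564, 0.0202]
tool_rot: [2.129, 2.308, 0.001]
ft_force: [0.1, -0.2, 0.3]
grip_width: 0.56
grip_force: 0.0
```

>>> jog_arm(
  commands=[
    [0.2, 0, 0, 0, 0, 0, 0],
    [0.2, 0, 0, 0, 0, 0, 0],
    [0.2, 0, 0, 0, 0, 0, 0],
    [0.2, 0, 0, 0, 0, 0, 0],
    [0.2, 0, 0, 0, 0, 0, 0],
  ],
)

```text
time: 17.88
position: [0.4551, -0.0564, 0.0197]
tool_rot: [2.13, 2.309, 0.0]
ft_force: [-0.9, 0.2, 3.1]
grip_width: 0.377
grip_force: 25.0
```

Cell gripped at 33 mm. Carry it to the long board's cell pocket.

>>> jog_arm(
  commands=[
    [0.2, 0, 0, 0.04, 0, 0, 0],
    [0.2, 0, 0, 0.1, 0, 0, 0],
    [0.2, 0, 0, 0.17, 0, 0, 0],
    [0.2, 0, 0, 0.23, 0, 0, 0],
    [0.2, 0, 0, 0.26, 0, 0, 0],
  ],
)

```text
time: 18.3
position: [0.4567, -0.0565, 0.1533]
tool_rot: [2.127, 2.306, 0.005]
ft_force: [1.2, -0.2, -1.9]
grip_width: 0.376
grip_force: 25.0
```

>>> jog_arm(
  commands=[
    [0.2, 0.05, 0.04, 0, 0, 0, 0],
    [0.2, 0.12, 0.09, 0, 0, 0, 0],
    [0.2, 0.18, 0.14, 0, 0, 0, 0],
    [0.2, 0.24, 0.19, 0, 0, 0, 0],
    [0.2, 0.288, 0.224, 0, 0, 0, 0],
  ],
)

```text
time: 18.72
position: [0.6005, 0.059, 0.149]
tool_rot: [-2.127, -2.311, -0.002]
ft_force: [-0.3, -0.2, -0.9]
grip_width: 0.378
grip_force: 25.0
```

>>> jog_arm(
  commands=[
    [0.2, 0, 0, -0.05, 0, 0, 0],
    [0.2, 0, 0, -0.1, 0, 0, 0],
    [0.2, 0, 0, -0.15, 0, 0, 0],
    [0.2, 0, 0, -0.19, 0, 0, 0],
    [0.2, 0, 0, -0.2, 0, 0, 0],
  ],
)

```text
time: 19.13
position: [0.5956, 0.0552, 0.0449]
tool_rot: [-2.126, -2.306, 0.009]
ft_force: [-0.4, 0.3, -2.6]
grip_width: 0.373
grip_force: 25.0
```

>>> jog_arm(
  commands=[
    [0.2, 0, 0, -0.012, 0, 0, 0],
    [0.2, 0, 0, -0.024, 0, 0, 0],
    [0.2, 0, 0, -0.036, 0, 0, 0],
    [0.2, 0, 0, -0.049, 0, 0, 0],
    [0.2, 0, 0, -0.049, 0, 0, 0],
  ],
)

```text
time: 19.55
position: [0.5995, 0.0556, 0.025]
tool_rot: [2.13, 2.309, 0.001]
ft_force: [-0.6, 0.0, -1.1]
grip_width: 0.377
grip_force: 25.0
```

>>> jog_arm(
  commands=[
    [0.7, 0, 0, 0, 0, 0, 0],
    [0.7, 0, 0, 0, 0, 0, 0],
    [0.7, 0, 0, 0, 0, 0, 0],
    [0.7, 0, 0, 0, 0, 0, 0],
    [0.7, 0, 0, 0, 0, 0, 0],
  ],
)

```text
time: 19.97
position: [0.5992, 0.0556, 0.0254]
tool_rot: [2.13, 2.309, 0.001]
ft_force: [0.2, -0.3, -0.9]
grip_width: 0.652
grip_force: 0.0
```

>>> jog_arm(
  commands=[
    [0.8, 0, 0, 0.05, 0, 0, 0],
    [0.8, 0, 0, 0.12, 0, 0, 0],
    [0.9, 0, 0, 0.18, 0, 0, 0],
    [1, 0, 0, 0.25, 0, 0, 0],
    [1, 0, 0, 0.25, 0, 0, 0],
  ],
)

```text
time: 20.38
position: [0.6035, 0.0563, 0.1583]
tool_rot: [2.124, 2.303, 0.015]
ft_force: [2.3, -0.1, 1.5]
grip_width: 0.938
grip_force: 0.0
```

```bash
python3 - <<'E'
from h import *
o=[]
for n in('scene','side'):
    d=grab(n,n+'6'); u,v=proj(d,[.56,.142,.03])[0].astype(int); o.append(cv2.resize(d['frame'][v-60:v+60,u-65:u+65,::-1],(400,370),interpolation=cv2.INTER_CUBIC))
cv2.imwrite('pics/c7.png',np.hstack(o))
s=ctrl.get_state(); print(s['position'],s['grip_width'])
E
```

```text
[0.60030489 0.05582405 0.15221908] 0.9762148223571178
```

View pics/c7.png

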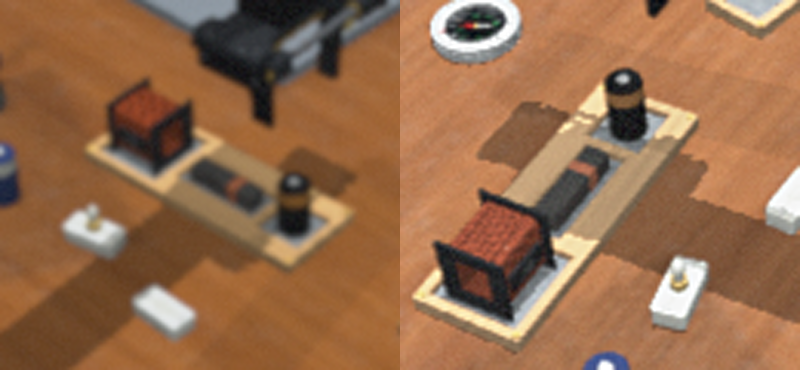

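The magnet kit is complete: coil, core and black cell all sit in their pockets. Next is the lamp block.

>>> jog_arm(
  commands=[
    [1, -0.284, 0.256, 0, 0, 0, 0.33],
    [1, -0.284, 0.256, 0, 0, 0, 0.33],
    [1, -0.284, 0.256, 0, 0, 0, 0.33],
    [1, -0.284, 0.256, 0, 0, 0, 0.33],
    [1, -0.284, 0.256, 0, 0, 0, 0.33],
  ],
  grip_force=15,
)

```text
time: 20.9
position: [0.4523, 0.1865, 0.1482]
tool_rot: [-1.916, -2.486, 0.004]
ft_force: [-0.3, 0.3, -0.1]
grip_width: 1.001
grip_force: 0.0
```

>>> jog_arm(
  commands=[
    [1, 0, 0, -0.05, 0, 0, 0],
    [1, 0, 0, -0.1, 0, 0, 0],
    [1, 0, 0, -0.15, 0, 0, 0],
    [1, 0, 0, -0.18, 0, 0, 0],
    [1, 0, 0, -0.18, 0, 0, 0],
  ],
)

```text
time: 21.32
position: [0.4528, 0.182, 0.0552]
tool_rot: [-1.919, -2.481, 0.013]
ft_force: [-0.5, -0.7, -0.5]
grip_width: 1.0
grip_force: 0.0
```

>>> jog_arm(
  commands=[
    [1, 0, 0, -0.04, 0, 0, 0],
    [1, 0, 0, -0.075, 0, 0, 0],
    [1, 0, 0, -0.102, 0, 0, 0],
    [0.8, 0, 0, -0.102, 0, 0, 0],
    [0.15, 0, 0, -0.102, 0, 0, 0],
  ],
)

```text
time: 21.73
position: [0.4564, 0.1834, 0.0088]
tool_rot: [-1.922, -2.484, 0.002]
ft_force: [0.2, -0.8, 0.5]
grip_width: 0.921
grip_force: 0.0
```

>>> jog_arm(
  commands=[
    [0.15, 0, 0, 0, 0, 0, 0],
    [0.15, 0, 0, 0, 0, 0, 0],
    [0.15, 0, 0, 0, 0, 0, 0],
    [0.15, 0, 0, 0, 0, 0, 0],
    [0.15, 0, 0, 0, 0, 0, 0],
  ],
)

```text
time: 22.15
position: [0.4574, 0.1837, 0.0096]
tool_rot: [1.923, 2.484, 0.001]
ft_force: [-0.7, 0.9, 0.1]
grip_width: 0.554
grip_force: 0.0
```

>>> jog_arm(
  commands=[
    [0.15, 0, 0, 0, 0, 0, 0],
    [0.15, 0, 0, 0, 0, 0, 0],
    [0.15, 0, 0, 0, 0, 0, 0],
    [0.15, 0, 0, 0, 0, 0, 0],
    [0.15, 0, 0, 0, 0, 0, 0],
  ],
)

```text
time: 22.57
position: [0.457, 0.1836, 0.0091]
tool_rot: [1.923, 2.484, -0.0]
ft_force: [0.3, -0.5, 0.9]
grip_width: 0.32
grip_force: 15.0
```

>>> jog_arm(
  commands=[
    [0.15, 0, 0, 0, 0, 0, 0],
    [0.15, 0, 0, 0, 0, 0, 0],
    [0.15, 0, 0, 0, 0, 0, 0],
    [0.15, 0, 0, 0, 0, 0, 0],
    [0.15, 0, 0, 0, 0, 0, 0],
  ],
)

```text
time: 22.98
position: [0.457, 0.1836, 0.0091]
tool_rot: [1.923, 2.484, -0.0]
ft_force: [-0.5, 0.5, 0.1]
grip_width: 0.319
grip_force: 15.0
```

>>> jog_arm(
  commands=[
    [0.15, 0, 0, 0.04, 0, 0, 0],
    [0.15, 0, 0, 0.1, 0, 0, 0],
    [0.15, 0, 0, 0.17, 0, 0, 0],
    [0.15, 0, 0, 0.24, 0, 0, 0],
    [0.15, 0, 0, 0.28, 0, 0, 0],
  ],
)

```text
time: 23.4
position: [0.4584, 0.1844, 0.1528]
tool_rot: [1.921, 2.482, 0.006]
ft_force: [1.7, 0.4, 0.2]
grip_width: 0.317
grip_force: 15.0
```

>>> jog_arm(
  commands=[
    [0.15, 0.025, -0.06, 0, 0, 0, -0.07],
    [0.15, 0.05, -0.13, 0, 0, 0, -0.15],
    [0.15, 0.08, -0.2, 0, 0, 0, -0.23],
    [0.15, 0.11, -0.27, 0, 0, 0, -0.31],
    [0.15, 0.139, -0.345, 0, 0, 0, -0.39],
  ],
)

```text
time: 23.82
position: [0.5269, 0.01, 0.1491]
tool_rot: [2.167, 2.274, 0.001]
ft_force: [0.4, -0.4, -0.3]
grip_width: 0.321
grip_force: 15.0
```

>>> jog_arm(
  commands=[
    [0.15, 0.03, -0.07, 0, 0, 0, -0.08],
    [0.15, 0.06, -0.145, 0, 0, 0, -0.16],
    [0.15, 0.09, -0.22, 0, 0, 0, -0.24],
    [0.15, 0.12, -0.29, 0, 0, 0, -0.32],
    [0.15, 0.139, -0.345, 0, 0, 0, -0.393],
  ],
)

```text
time: 24.23
position: [0.5966, -0.1653, 0.1487]
tool_rot: [2.392, 2.035, -0.001]
ft_force: [-0.4, -0.6, -0.1]
grip_width: 0.316
grip_force: 15.0
```

>>> jog_arm(
  commands=[
    [0.15, 0, 0, -0.05, 0, 0, 0],
    [0.15, 0, 0, -0.11, 0, 0, 0],
    [0.15, 0, 0, -0.17, 0, 0, 0],
    [0.15, 0, 0, -0.21, 0, 0, 0],
    [0.15, 0, 0, -0.21, 0, 0, 0],
  ],
)

```text
time: 24.65
position: [0.5918, -0.1603, 0.0384]
tool_rot: [-2.382, -2.036, 0.009]
ft_force: [-1.5, 0.0, -1.0]
grip_width: 0.32
grip_force: 15.0
```

```bash
python3 - <<'E'
from h import *
o=[]
for n in('scene','side'):
    d=grab(n,n+'7'); u,v=proj(d,[.59,-.18,.03])[0].astype(int); o.append(cv2.resize(d['frame'][v-45:v+45,u-45:u+45,::-1],(390,390),interpolation=cv2.INTER_CUBIC))
cv2.imwrite('pics/c8.png',np.hstack(o))
s=ctrl.get_state(); print(s['position'],s['grip_width'],R.from_rotvec(s['tool_rot']).as_matrix().round(3))
E
```

```text
[ 0.59560099 -0.16122284  0.04361458] 0.31794371402062505 [[ 0.156  0.988 -0.001]
 [ 0.988 -0.156  0.   ]
 [ 0.    -0.001 -1.   ]]
```

View pics/c8.png

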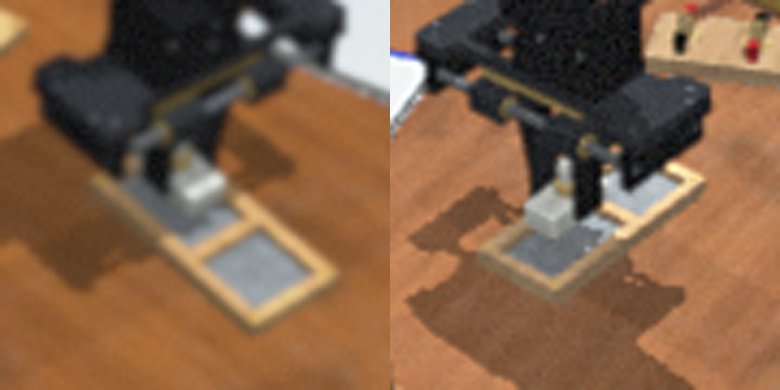

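The lamp block is aligned over its pocket at (195,200) in the left half. Lower and release, then fetch the blue cell.

>>> jog_arm(
  commands=[
    [0.15, 0, 0, -0.015, 0, 0, 0],
    [0.15, 0, 0, -0.03, 0, 0, 0],
    [0.15, 0, 0, -0.045, 0, 0, 0],
    [0.15, 0, 0, -0.059, 0, 0, 0],
    [0.15, 0, 0, -0.059, 0, 0, 0],
  ],
)

```text
time: 25.17
position: [0.5961, -0.1613, 0.0139]
tool_rot: [2.388, 2.041, 0.0]
ft_force: [-0.4, -0.2, 0.6]
grip_width: 0.319
grip_force: 15.0
```

>>> jog_arm(
  commands=[
    [0.7, 0, 0, 0, 0, 0, 0],
    [0.7, 0, 0, 0, 0, 0, 0],
    [0.7, 0, 0, 0, 0, 0, 0],
    [0.7, 0, 0, 0, 0, 0, 0],
    [0.7, 0, 0, 0, 0, 0, 0],
  ],
)

```text
time: 25.58
position: [0.5961, -0.1614, 0.0147]
tool_rot: [2.388, 2.041, 0.0]
ft_force: [0.1, -0.6, 0.0]
grip_width: 0.613
grip_force: 0.0
```

>>> jog_arm(
  commands=[
    [0.8, 0, 0, 0.05, 0, 0, 0],
    [0.8, 0, 0, 0.12, 0, 0, 0],
    [0.9, 0, 0, 0.19, 0, 0, 0],
    [1, 0, 0, 0.26, 0, 0, 0],
    [1, 0, 0, 0.27, 0, 0, 0],
  ],
)

```text
time: 26.0
position: [0.5999, -0.1623, 0.1573]
tool_rot: [2.381, 2.035, 0.011]
ft_force: [1.7, -1.5, 0.8]
grip_width: 0.939
grip_force: 0.0
```

>>> jog_arm(
  commands=[
    [1, -0.106, 0.305, 0, 0, 0, 0],
    [1, -0.106, 0.305, 0, 0, 0, 0],
    [1, -0.106, 0.305, 0, 0, 0, 0],
    [1, -0.106, 0.305, 0, 0, 0, 0],
    [1, -0.106, 0.305, 0, 0, 0, 0],
  ],
  grip_force=25,
)

```text
time: 26.42
position: [0.5408, 0.0007, 0.1498]
tool_rot: [-2.374, -2.052, -0.003]
ft_force: [0.4, 1.0, -0.4]
grip_width: 0.999
grip_force: 0.0
```

>>> jog_arm(
  commands=[
    [1, -0.106, 0.305, 0, 0, 0, 0],
    [1, -0.106, 0.305, 0, 0, 0, 0],
    [1, -0.106, 0.305, 0, 0, 0, 0],
    [1, -0.106, 0.305, 0, 0, 0, 0],
    [1, -0.106, 0.305, 0, 0, 0, 0],
  ],
)

```text
time: 26.83
position: [0.4869, 0.1525, 0.15]
tool_rot: [-2.374, -2.053, -0.004]
ft_force: [-0.5, 1.4, 0.1]
grip_width: 0.994
grip_force: 0.0
```

>>> jog_arm(
  commands=[
    [1, -0.106, 0.305, 0, 0, 0, 0],
    [1, -0.106, 0.305, 0, 0, 0, 0],
    [1, -0.106, 0.305, 0, 0, 0, 0],
    [1, -0.106, 0.305, 0, 0, 0, 0],
    [1, -0.106, 0.305, 0, 0, 0, 0],
  ],
)

```text
time: 27.25
position: [0.4329, 0.3047, 0.1501]
tool_rot: [-2.373, -2.052, -0.004]
ft_force: [-1.0, 0.9, 0.4]
grip_width: 1.005
grip_force: 0.0
```

>>> jog_arm(
  commands=[
    [1, 0, 0, -0.02, 0, 0, 0],
    [1, 0, 0, -0.06, 0, 0, 0],
    [1, 0, 0, -0.1, 0, 0, 0],
    [1, 0, 0, -0.12, 0, 0, 0],
    [1, 0, 0, -0.12, 0, 0, 0],
  ],
)

```text
time: 27.67
position: [0.436, 0.2932, 0.0864]
tool_rot: [-2.39, -2.038, 0.009]
ft_force: [0.2, -0.4, 0.1]
grip_width: 0.997
grip_force: 0.0
```

```bash
python3 - <<'E'
from h import *
s=ctrl.get_state(); print(s['position'],s['grip_width'])
for n in('scene','side'):
    d=grab(n,n+'8'); u,v=proj(d,[.437,.296,.03])[0].astype(int)
    h=cv2.cvtColor(d['frame'],cv2.COLOR_RGB2HSV).astype(int)[v-25:v+25,u-25:u+25]
    m=(h[...,0]>100)&(h[...,0]<135)&(h[...,1]>100); y,x=np.where(m); print(n,'cell B',ray(d,(x.mean()+u-25,y.mean()+v-25),.032)[0].round(3),m.sum())
    u,v=proj(d,[.596,-.161,.023])[0].astype(int)
    h=cv2.cvtColor(d['frame'],cv2.COLOR_RGB2HSV).astype(int)[v-14:v+14,u-14:u+14]
    y,x=np.where((h[...,1]<40)&(h[...,2]>185)); print('lamp',ray(d,(x.mean()+u-14,y.mean()+v-14),.02)[0].round(3),len(x))
E
```

```text
[0.43597074 0.2931733  0.08644769] 0.9973979846097876
scene cell B [0.428 0.287 0.032] 67
lamp [ 0.597 -0.161  0.02 ] 123
side cell B [0.432 0.301 0.032] 209
lamp [ 0.592 -0.164  0.02 ] 183
```

>>> jog_arm(
  commands=[
    [1, 0, 0, -0.04, 0, 0, 0],
    [1, 0, 0, -0.08, 0, 0, 0],
    [1, 0, 0, -0.12, 0, 0, 0],
    [1, 0, 0, -0.14, 0, 0, 0],
    [1, 0, 0, -0.14, 0, 0, 0],
  ],
)

```text
time: 28.18
position: [0.4363, 0.2951, 0.0183]
tool_rot: [-2.389, -2.04, 0.004]
ft_force: [0.0, 0.4, 0.3]
grip_width: 0.995
grip_force: 0.0
```

>>> jog_arm(
  commands=[
    [0.2, 0, 0, 0, 0, 0, 0],
    [0.2, 0, 0, 0, 0, 0, 0],
    [0.2, 0, 0, 0, 0, 0, 0],
    [0.2, 0, 0, 0, 0, 0, 0],
    [0.2, 0, 0, 0, 0, 0, 0],
  ],
)

```text
time: 28.6
position: [0.4376, 0.2965, 0.0204]
tool_rot: [2.388, 2.041, 0.002]
ft_force: [-0.5, 0.5, -0.1]
grip_width: 0.708
grip_force: 0.0
```

>>> jog_arm(
  commands=[
    [0.2, 0, 0, 0, 0, 0, 0],
    [0.2, 0, 0, 0, 0, 0, 0],
    [0.2, 0, 0, 0, 0, 0, 0],
    [0.2, 0, 0, 0, 0, 0, 0],
    [0.2, 0, 0, 0, 0, 0, 0],
  ],
)

```text
time: 29.02
position: [0.4368, 0.2962, 0.0196]
tool_rot: [-2.388, -2.041, 0.001]
ft_force: [-1.0, -0.1, 1.1]
grip_width: 0.376
grip_force: 25.0
```

>>> jog_arm(
  commands=[
    [0.2, 0, 0, 0, 0, 0, 0],
    [0.2, 0, 0, 0, 0, 0, 0],
    [0.2, 0, 0, 0, 0, 0, 0],
    [0.2, 0, 0, 0, 0, 0, 0],
    [0.2, 0, 0, 0, 0, 0, 0],
  ],
)

```text
time: 29.43
position: [0.4369, 0.2962, 0.0196]
tool_rot: [-2.388, -2.041, 0.0]
ft_force: [-3.0, 0.2, 1.9]
grip_width: 0.375
grip_force: 25.0
```

>>> jog_arm(
  commands=[
    [0.2, 0, 0, 0.04, 0, 0, 0],
    [0.2, 0, 0, 0.1, 0, 0, 0],
    [0.2, 0, 0, 0.17, 0, 0, 0],
    [0.2, 0, 0, 0.24, 0, 0, 0],
    [0.2, 0, 0, 0.28, 0, 0, 0],
  ],
)

```text
time: 29.85
position: [0.4384, 0.297, 0.1633]
tool_rot: [2.388, 2.04, 0.008]
ft_force: [1.6, -0.1, -0.5]
grip_width: 0.374
grip_force: 25.0
```

>>> jog_arm(
  commands=[
    [0.2, 0.015, -0.06, 0, 0, 0, 0],
    [0.2, 0.035, -0.13, 0, 0, 0, 0],
    [0.2, 0.055, -0.2, 0, 0, 0, 0],
    [0.2, 0.075, -0.275, 0, 0, 0, 0],
    [0.2, 0.098, -0.352, 0, 0, 0, 0],
  ],
)

```text
time: 30.27
position: [0.486, 0.1186, 0.1595]
tool_rot: [2.387, 2.042, 0.0]
ft_force: [0.8, 0.2, -1.4]
grip_width: 0.375
grip_force: 25.0
```

>>> jog_arm(
  commands=[
    [0.2, 0.02, -0.07, 0, 0, 0, 0],
    [0.2, 0.04, -0.14, 0, 0, 0, 0],
    [0.2, 0.06, -0.21, 0, 0, 0, 0],
    [0.2, 0.08, -0.28, 0, 0, 0, 0],
    [0.2, 0.098, -0.353, 0, 0, 0, 0],
  ],
)

```text
time: 30.68
position: [0.5353, -0.058, 0.1594]
tool_rot: [2.388, 2.041, 0.0]
ft_force: [0.7, 0.5, -0.9]
grip_width: 0.374
grip_force: 25.0
```

>>> jog_arm(
  commands=[
    [0.2, 0.02, -0.07, 0, 0, 0, 0],
    [0.2, 0.04, -0.15, 0, 0, 0, 0],
    [0.2, 0.06, -0.22, 0, 0, 0, 0],
    [0.2, 0.08, -0.29, 0, 0, 0, 0],
    [0.2, 0.098, -0.353, 0, 0, 0, 0],
  ],
)

```text
time: 31.1
position: [0.584, -0.2358, 0.1592]
tool_rot: [2.389, 2.039, -0.001]
ft_force: [-0.3, -0.1, -0.9]
grip_width: 0.373
grip_force: 25.0
```

>>> jog_arm(
  commands=[
    [0.2, 0, 0, -0.05, 0, 0, 0],
    [0.2, 0, 0, -0.11, 0, 0, 0],
    [0.2, 0, 0, -0.17, 0, 0, 0],
    [0.2, 0, 0, -0.21, 0, 0, 0],
    [0.2, 0, 0, -0.22, 0, 0, 0],
  ],
)

```text
time: 31.52
position: [0.5807, -0.2319, 0.0445]
tool_rot: [-2.383, -2.037, 0.007]
ft_force: [-0.9, 0.5, -2.2]
grip_width: 0.371
grip_force: 25.0
```

>>> jog_arm(
  commands=[
    [0.2, 0, 0, -0.012, 0, 0, 0],
    [0.2, 0, 0, -0.024, 0, 0, 0],
    [0.2, 0, 0, -0.036, 0, 0, 0],
    [0.2, 0, 0, -0.049, 0, 0, 0],
    [0.2, 0, 0, -0.049, 0, 0, 0],
  ],
)

```text
time: 31.93
position: [0.5843, -0.2329, 0.0249]
tool_rot: [2.388, 2.041, 0.0]
ft_force: [0.3, -0.0, -1.3]
grip_width: 0.372
grip_force: 25.0
```

>>> jog_arm(
  commands=[
    [0.7, 0, 0, 0, 0, 0, 0],
    [0.7, 0, 0, 0, 0, 0, 0],
    [0.7, 0, 0, 0, 0, 0, 0],
    [0.7, 0, 0, 0, 0, 0, 0],
    [0.7, 0, 0, 0, 0, 0, 0],
  ],
)

```text
time: 32.35
position: [0.5843, -0.2329, 0.0255]
tool_rot: [2.388, 2.04, 0.001]
ft_force: [-0.1, 0.6, -0.0]
grip_width: 0.653
grip_force: 0.0
```

>>> jog_arm(
  commands=[
    [0.8, 0, 0, 0.05, 0, 0, 0],
    [0.8, 0, 0, 0.12, 0, 0, 0],
    [0.9, 0, 0, 0.19, 0, 0, 0],
    [1, 0, 0, 0.26, 0, 0, 0],
    [1, 0, 0, 0.33, 0, 0, 0],
  ],
)

```text
time: 32.77
position: [0.5838, -0.2328, 0.192]
tool_rot: [2.388, 2.041, 0.0]
ft_force: [1.0, 0.1, 0.2]
grip_width: 0.935
grip_force: 0.0
```

>>> jog_arm(
  commands=[
    [1, 0, 0.1, 0.2, 0, 0, 0.3],
    [1, 0, 0.1, 0.2, 0, 0, 0.3],
    [1, 0, 0.1, 0.2, 0, 0, 0.3],
    [1, 0, 0.1, 0.2, 0, 0, 0.3],
    [1, 0, 0.1, 0.2, 0, 0, 0.3],
  ],
)

```text
time: 33.18
position: [0.5851, -0.1821, 0.2925]
tool_rot: [2.216, 2.221, 0.004]
ft_force: [-0.7, -1.2, -0.6]
grip_width: 0.997
grip_force: 0.0
```

```bash
python3 - <<'E'
from h import *
s=ctrl.get_state(); print(s['position'],s['grip_width'])
for n in('scene','side'):
    d=grab(n,n+'9'); H=cv2.cvtColor(d['frame'],cv2.COLOR_RGB2HSV).astype(int)
    def win(P,k): u,v=proj(d,P)[0].astype(int); return H[v-k:v+k,u-k:u+k],u-k,v-k
    h,a,b=win([.584,-.233,.035],20); m=((h[...,0]>105)&(h[...,0]<135)&(h[...,1]>130)); y,x=np.where(m)
    print(n,'cellB: base/mid',ray(d,(x.mean()+a,y.mean()+b),.035)[0].round(3),m.sum(),'extent px',np.ptp(x),np.ptp(y),'expect',[(proj(d,[.584,-.233,z])[0]).round() for z in(.005,.065)],'cols',x.min()+a,x.max()+a,'rows',y.min()+b,y.max()+b)
    h,a,b=win([.596,-.161,.023],14); y,x=np.where((h[...,1]<40)&(h[...,2]>185)); print('lamp',ray(d,(x.mean()+a,y.mean()+b),.02)[0].round(3),len(x))
    h,a,b=win([.599,.056,.035],20); y,x=np.where(h[...,2]<50); print('cellA',ray(d,(x.mean()+a,y.mean()+b),.035)[0].round(3),'ext',np.ptp(x),np.ptp(y))
# bystander change, plain block, jar, magnet, other lamp
    e=load(n+'0')['frame'].astype(int)
    for nm,P in dict(plain=[.431,.057,.01],jar=[.501,.42,.03],magnet=[.447,-.41,.005],lamp2=[.337,.248,.02]).items():
        u,v=proj(d,P)[0].astype(int); print(nm,abs(e[v-12:v+12,u-12:u+12]-d['frame'][v-12:v+12,u-12:u+12].astype(int)).mean().round(1))
E
```

```text
[ 0.5851377  -0.18206108  0.292543  ] 0.9973044947727064
scene cellB: base/mid [ 0.579 -0.235  0.035] 34 extent px 9 15 expect [array([403., 279.]), array([405., 264.])] cols 399 408 rows 264 279
lamp [ 0.595 -0.173  0.02 ] 73
cellA [0.587 0.046 0.035] ext 20 15
plain 31.1
jar 2.3
magnet 3.0
lamp2 3.1
side cellB: base/mid [ 0.584 -0.233  0.035] 38 extent px 8 18 expect [array([330., 203.]), array([330., 187.])] cols 326 334 rows 187 205
lamp [ 0.595 -0.164  0.02 ] 98
cellA [0.591 0.065 0.035] ext 13 29
plain 24.7
jar 3.4
magnet 2.6
lamp2 1.8
```

```bash
python3 -c "
from bench import ctrl
print(ctrl.close_job())"
```

```text
the job is handed in; nothing more can be done
None
```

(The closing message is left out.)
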